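# Refit the filter bay cover of a bench suction pump

### The arm

A 6-joint arm with a two-finger parallel gripper is mounted at the origin on the work surface. World frame = base frame: x ahead of the robot, y to its left, z up, the work surface at z = 0. Lengths are in mm, angles in rad, forces in N, time in s.
With the tool pointing down it reaches from about 350 to 875 mm from the base axis. Payload 4.2 kg.
Tool frame: the origin (TCP) lies midway between the tips of the shut fingers; the grasp point (between the pads) lies 19 mm behind it; z points along the fingers, y is the direction in which the jaws open and shut (so a half turn about z gives the same grasp; the last joint's range is limited). The gripper opens to 85 mm and grips with 20 to 120 N. Pads are 22 mm wide; open, the fingers measure 114 mm over their backs; the gripper's body (76 mm by 85 mm) begins 54 mm behind the grasp point. The pads swing forward as they close: fully open they stand 13 mm farther back than shut.
Start: joints at [-0.921, 0.385, 0.008, 0, -1.194, -0.259], TCP at [238.093, -577.85, 231.312] pointing down, gripper open.
Joint ranges: [-3.14, 3.14], [-1.21, 2.06], [-1.07, 1.41], [-3.16, 2.05], [-2.99, -0.16], [-3.1, 3.1]. Speed limits (rad/s): [2.79, 2.79, 3.14, 3.14, 3.14, 3.14].

### API

Orientations are given as a unit quaternion [x, y, z, w].
In Python, from bench import arm, eyes, nets gives the robot as it stands.
- The arm moves only by the tool jog_arm, never from a script. Its argument "rows" is a list of rows, each a list of 3 entries, a list of its own where there are three numbers: the shift along the tool's x, y, z in cm, then the turn, a rotation vector about the tool's x, y, z in degrees, then the finger opening in cm, from 0 to 8.54. In form: [[[x, y, z], [ax, ay, az], jaw], ...]. A call has 1 to 10 rows; each row shifts and turns the commanded pose from where the row before left it, along the tool's axes as they then stand; what a row does not reach is not made up. A row lasts 1/8 s, in which the tool goes at most 62.5 mm and 10.7 degrees, less where a joint would pass 70% of its speed; a pose out of reach is approached as far as the arm can. A call with a gripper value outside its range is refused whole. The fingers move at their own pace and stop on an object; the grip force is fixed at half the most. Time passes only in rows, so rows that do not move let the fingers close. It gives the time, the measured TCP pose, the force and the opening at its end, in the units of the state.
- arm.read_state(): the state, without advancing time (a new reading comes with each control period).
- eyes.get_image(name): name is "side" or "top" or "wrist"; returns the picture (480x640x3 uint8, red, green, blue); there is no depth.
- eyes.camera_model(name): a dict with "K" (3x3 intrinsics, pixels), "rvec" (rotation vector, rad) and "tvec" (3), from world to camera coordinates, as OpenCV has them. Camera axes: x right, y down, z forward; pixel columns grow to the right and rows downward; lengths in mm; the calibration is good to about 2 mm. A picture is of the moment at which its call begins: read the wrist's pose just before it. camera_model takes no time and is no camera call; for the wrist camera it gives the pose at the moment of the call.
- arm.job_done(): hands the job in, once; it reports no verdict.
Trained networks look in the newest picture that a camera, given by its name, has taken for a name from the list of things; names that differ only in an ending like _2 or _b are one class to them, and where a whole thing is asked for, a point or a joint stands for the part that bears it (a point fixed in the world has none). Each returns a list of dicts, best first, with "conf" (0 to 1); they miss things now and then, are a little off and sometimes report something else, mostly with a low value. They report only what shows in the picture. A call takes as long as a camera call. They do not tell look-alikes from the thing itself.
- nets.boxes_of(camera, name): "position" ([column, row] as shares, 0 to 1, of the picture: columns of its width, rows of its height, amid what is visible of it).
The state is a dict: "clock": time; "joints": joint angles; "joint_vel": joint speeds; "joint_efforts": joint torques, N m; "position": TCP position; "ee_rot": TCP orientation; "contact_force": force on the tool from outside, world axes, zero at the start; "wrist_torque": the same for the moment, N m; "gripper_width": finger opening in mm.
Only numpy, scipy, OpenCV 4.12 (cv2) and the standard library are available. Lean on these libraries where they do the work, as an engineer would, in place of code of your own. Each camera call takes 0.05 s, during which the arm holds its last target.

### The job

Put the blue cover back on the open filter bay of the white pump: tilt it, hook its white front lip under the bridge at the front of the bay, push it home, then swing the back down until the red latch snaps over it and the cover lies flat. Feel your way in gently: keep below 20 N while hooking the tilted lip, and always below 60 N, or the plastic cracks. Leave the other things on the bench where they stand, and let go of the cover.

Things in the scene. Friction and masses are not known exactly. Their poses are not given: they have to be found in the camera images.
- pump: White suction pump, fixed, 280 x 190 mm, top 62 mm high, grey console at its back rising to 90 mm. Origin on the bench under the nominal middle of the filter bay; x points from the bay's front (grey bridge) to its back (red latch, console), y left, z up. The housing reaches from x = -110 to +170 mm. The closed cover has its underside at z = 60 mm, its x along the pump's x.
- bay_mid (a point): Nominal middle of the bay (pump frame 0, 0, 60 mm), at ledge height; same axes as pump. The grey bay frame (bridge, stop, sill, ledges, walls, latch) is adjustable: it is clamped up to 12 mm nearer the front or back (along x) than nominal; where is not reported: feel for it. All bay sizes are given for the nominal place. The closed cover's middle is at the frame's middle.
- slot (a point): Nominal foot of the rigid stop that closes the lip slot, pump frame (-67, 0, 55) mm; same axes. The slot opens to +x. Its roof is a bridge from x = -90 to -58, underside z = 66, top z = 71 mm. Its floor is a steel sill, top z = 55, running out to x = -12; behind that the bay is deep. With the cover tilted about 15 degrees, front low, the lip enters and can slide on the sill to the stop.
- bay_sides (a point): Top of the bay's side walls, on its middle line (0, 0, 66) mm; same axes. Side walls are 82 mm apart (3 mm spare each side of the cover). Ledges along both sides carry the closed cover: top z = 60, from x = -4 to the back wall at x = +57 mm. If the lip is not home to about 1 mm from the stop as the cover swings down, its back may land on top of the latch and cannot pass.
- latch (a joint): Red sprung latch, 34 mm wide, at the bay's back, x = 52 to 72 mm, top z = 75 mm. Value: m pushed back, 0 (out, at rest) to 0.007. Its nose laps 3.5 mm over the closed cover's back edge; the front is a ramp 32 degrees from upright. A hooked cover let down rests on the ramp, its back 10 to 16 mm high; 8 to 16 N pressed down on the back end of the rib snap it past.
- cover_grip (a point): Centre of the grip rib of the blue cover (loose, 80 to 150 g, flat on the bench left or right of the pump). Axes: x from lip (front) to back edge, y left, z up. The rib is 45 (x) x 12 (y) mm; this point is 23 mm above the cover's underside, 17 below the rib's top. Plate 110 (x) x 76 (y) x 6 mm; its middle is 17.5 mm in -x from this point, its back edge 37.5 mm in +x.
- cover_lip (a point): Middle of the front edge of the cover's white lip, half-way up its thickness; axes as cover_grip, from which it lies 84.5 mm in -x and 21 mm in -z. The lip is 50 mm wide (y), 4 mm thick, level with the underside, and stands 12 mm out from the plate's front edge.
- tip_box: orange tip box with a clear lid, 118 x 83 x 67 mm high; leave it alone. Origin at the centre of its underside
- cold_block: flat green block, 130 x 90 x 22 mm; leave it alone. Origin at the centre of its underside
- reagent: amber bottle, 56 mm across, 110 mm high; leave it alone. Origin at the centre of its underside
- jar: clear jar, 60 mm across, 70 mm high; leave it alone. Origin at the centre of its underside
- spare_filter: small white disc filter, 48 mm across, 26 mm high; leave it alone. Origin at the centre of its underside
Things that resemble listed ones, but are neither listed nor needed, are in the scene too. Of the things shaped like the part that bears cover_grip, the blue one is meant.

How it is judged:
By the outcome, as a careful person would: the job done as asked, in the order asked, and still so for the second after the job is handed in, with the robot touching nothing.
It also fails if it takes over 61 s, if anything falls off the work surface, if the arm or the gripper's body presses on something with over 40 N, if the wrist force passes 120 N, or if a joint passes its speed limit or range.

## Working session

There is one attempt and no reset: what is moved stays moved. The work goes in short steps, Python scripts to look and compute and a tool call to move; the robot and the scene stay as the last step left them, time stands still between calls to the robot, and variables do not carry over. Pictures are saved under pics/ and viewed, and the job is handed in when it is done.

Besides the shell and the picture viewer there is one more tool, called after "Request:" by a JSON object that holds its "op" and its "data". jog_arm: Moves the arm, as the interface text tells. Its arguments: {"type":"object","properties":{"rows":{"type":"array","items":{"type":"array"}}},"required":["rows"]}

```bash
ls; mkdir -p pics
python3 - <<'E'
from bench import arm,eyes,nets
import cv2
for c in ["top","side","wrist"]:
    im=eyes.get_image(c); cv2.imwrite(f"pics/{c}0.png",im[:,:,::-1])
    m=eyes.camera_model(c); print(c,m)
print(arm.read_state())
E
```

```text
pics
top {'K': array([[491.81019491,   0.        , 317.98299212],
       [  0.        , 491.81019491, 233.7793394 ],
       [  0.        ,   0.        ,   1.        ]]), 'rvec': array([ 2.15062131, -2.14232351,  0.14643635]), 'tvec': array([ -54.60638953,  475.92680863, 1451.03628915])}
side {'K': array([[618.08705949,   0.        , 323.73092987],
       [  0.        , 618.08705949, 237.73952752],
       [  0.        ,   0.        ,   1.        ]]), 'rvec': array([ 2.04646122, -0.5483086 ,  0.28001581]), 'tvec': array([-439.88581848,  167.50955439, 1469.30868586])}
wrist {'K': array([[348.32294511,   0.        , 321.86569574],
       [  0.        , 348.32294511, 238.32687549],
       [  0.        ,   0.        ,   1.        ]]), 'rvec': array([-1.65498978, -2.47674056, -0.32649253]), 'tvec': array([624.71065234, -32.63965599, 378.45149906])}
{'clock': 0.15, 'joints': array([-9.21382174e-01,  3.85380734e-01,  6.95693254e-03, -3.39667225e-04,
       -1.19397695e+00, -2.58602095e-01]), 'joint_vel': array([ 0.00084738, -0.00189179,  0.00408607,  0.00367881,  0.0011994 ,
        0.00052466]), 'joint_efforts': array([ 8.00921025e-04, -3.92677581e+01,  1.88581485e+01,  4.18864489e+00,
       -3.42916341e-03,  1.62307288e-07]), 'position': array([ 237.94111875, -577.47620689,  230.48093602]), 'ee_rot': array([-1.94103360e-01,  9.80980743e-01,  7.90179886e-04, -2.09951016e-04]), 'contact_force': array([0.36793548, 0.57524304, 0.08099918]), 'wrist_torque': array([-0.01838039, -0.04602763,  0.03349144]), 'gripper_width': 85.45980585347698}
```

View pics/top0.png

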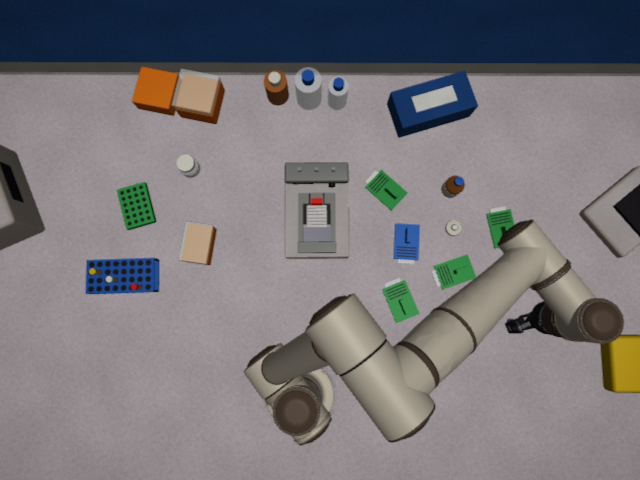

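View pics/side0.png

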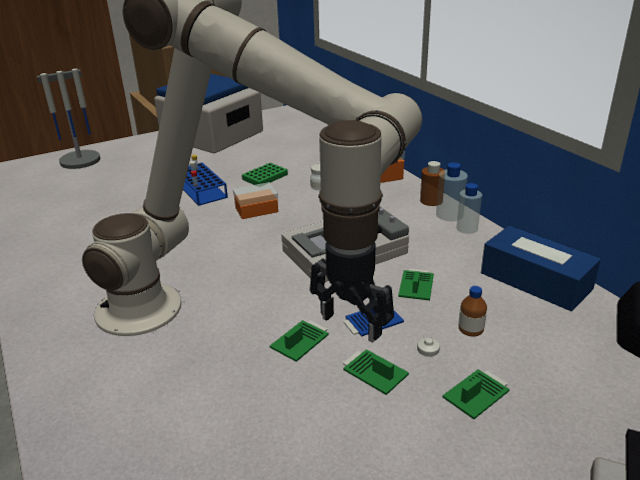

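View pics/wrist0.png

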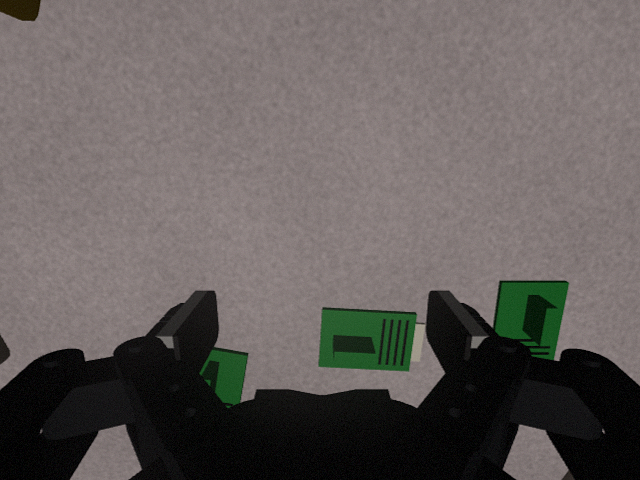

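The blue cover is at about (406,242) in the top view with its lip toward the bottom edge. The pump is at (317,210), with its console at the top. I'll zoom in to measure both.

```bash
cat > h.py <<'E'
import numpy as np,cv2
from scipy.spatial.transform import Rotation as R
from bench import arm,eyes,nets
def back(m,uv,z):
    Rm=cv2.Rodrigues(np.array(m["rvec"]))[0]; t=np.array(m["tvec"]).ravel()
    d=Rm.T@np.linalg.inv(m["K"])@np.array([uv[0],uv[1],1.]); c=-Rm.T@t
    return c+d*(z-c[2])/d[2]
def proj(m,P):
    return cv2.projectPoints(np.array(P,float).reshape(-1,3),np.array(m["rvec"]),np.array(m["tvec"]),m["K"],None)[0].reshape(-1,2)
E
python3 - <<'E'
import sys;sys.path.insert(0,'.')
from h import *
im=cv2.imread("pics/top0.png")
c=im[145:275,270:430]; cv2.imwrite("pics/topz.png",cv2.resize(c,None,fx=4.5,fy=4.5,interpolation=cv2.INTER_CUBIC))
m=eyes.camera_model("top")
hsv=cv2.cvtColor(im,cv2.COLOR_BGR2HSV)
mk=((hsv[...,0]>100)&(hsv[...,0]<125)&(hsv[...,1]>120)).astype(np.uint8)
mk[:, :380]=0; mk[:, 430:]=0; mk[:215]=0; mk[270:]=0
cn=max(cv2.findContours(mk,0,1)[0],key=cv2.contourArea)
r=cv2.minAreaRect(cn); print(r)
b=cv2.boxPoints(r); print([back(m,p,6).round(1) for p in b], back(m,r[0],6))
for n in ["cover_grip","cover_lip","pump","bay_mid","latch"]:
    l=nets.boxes_of("top",n)
    print(n,[(round(d["conf"],2),(np.array(d["position"])*[640,480]).round(1)) for d in l[:6]])
E
```

```text
((406.0, 241.5), (35.0, 24.0), 90.0)
[array([ 511.3, -286.7,    6. ]), array([ 511.5, -360.6,    6. ]), array([ 403.4, -358. ,    6. ]), array([ 403.1, -284.9,    6. ])] [ 457.07371335 -322.55456527    6.        ]
cover_grip [(0.98, array([453.2, 274.3])), (0.94, array([405.8, 240.8])), (0.86, array([384.2, 188.1])), (0.64, array([400. , 300.9])), (0.57, array([495.7, 221. ]))]
cover_lip [(0.75, array([381.5, 189.4])), (0.74, array([496.4, 220.3])), (0.72, array([452.7, 271.4])), (0.64, array([398.1, 300.1])), (0.59, array([404.9, 244. ]))]
pump []
bay_mid [(0.69, array([314.1, 210.9]))]
latch [(0.44, array([318.1, 202. ]))]
```

View pics/topz.png

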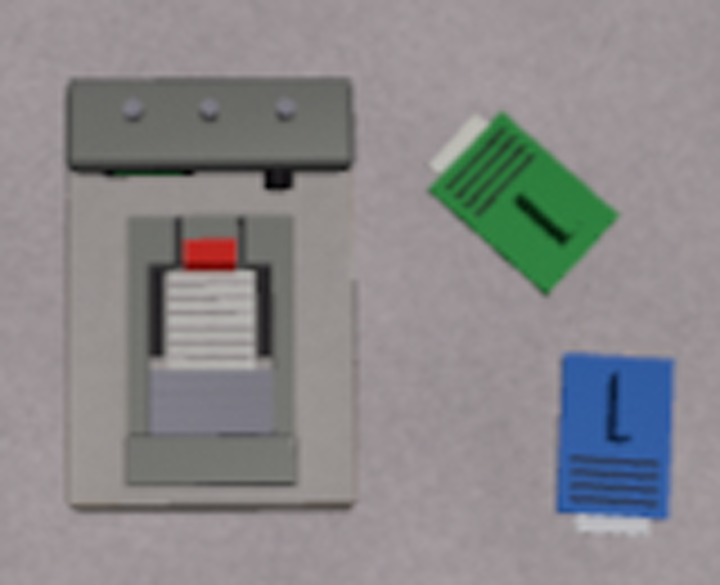

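Run:
```python
import sys;sys.path.insert(0,'.')
from h import *
m=eyes.camera_model("top")
def z(x,y,h): return back(m,(270+(x+.5)/4.5-.5,145+(y+.5)/4.5-.5),h)
C=[z(565,353,6),z(673,360,6),z(664,518,6),z(557,513,6)]
print(np.round(C,1),np.mean(C,0))
print("lip",z(575,532,4),z(649,534,4))
P=dict(FL=z(71,503,62),FR=z(354,503,62),BL=z(70,172,62),BR=z(354,172,62),
 brFL=z(126,484,71),brFR=z(296,484,71),brBL=z(126,434,71),brBR=z(296,434,71),consTL=z(68,80,90),consTR=z(352,80,90),latchF=z(210,269,75),latchB=z(210,240,75),sillback=z(210,365,55))
for k,v in P.items(): print(k,v.round(1))
s=arm.read_state(); print(s['clock'])
print(R.from_quat(s['ee_rot']).as_matrix().round(3))
mw=eyes.camera_model("wrist"); Rm=cv2.Rodrigues(np.array(mw['rvec']))[0]; c=-Rm.T@mw['tvec']
T=R.from_quat(s['ee_rot']).as_matrix(); print("cam in tool",T.T@(c-s['position']),(T.T@Rm.T).round(3))
```

```text
[[ 514.2 -290.4    6. ]
 [ 509.6 -364.2    6. ]
 [ 401.2 -355.4    6. ]
 [ 404.3 -283.     6. ]] [ 457.35309796 -323.24504757    6.        ]
lip [ 391.63092207 -295.2798321     4.        ] [ 390.4643966  -345.38274583    4.        ]
FL [404.6  42.7  62. ]
FR [ 405.3 -142.2   62. ]
BL [626.3  46.3  62. ]
BR [ 626.9 -143.2   62. ]
brFL [416.3   6.4  71. ]
brFR [ 416.7 -104.1   71. ]
brBL [449.    6.8  71. ]
brBR [ 449.4 -104.1   71. ]
consTL [681.5  46.4  90. ]
consTR [ 682.  -140.6   90. ]
latchF [558.  -47.6  75. ]
latchB [577.5 -47.5  75. ]
sillback [497.3 -47.7  55. ]
0.4
[[-0.925 -0.381 -0.   ]
 [-0.381  0.925  0.   ]
 [-0.     0.    -1.   ]]
cam in tool [  65.30254508   -0.16931817 -143.30443198] [[ 0.002 -0.966 -0.259]
 [ 1.     0.002 -0.001]
 [ 0.001 -0.259  0.966]]
```

The frame looks clamped about 7 mm toward the front. The cover's yaw is about -4.2° and its middle is at (457,-323). I'll hover over it and look again.

Request:
{"op": "jog_arm", "data": {"rows": [[[0, 0, 0], [0, 0, 8.9], 5], [[0, 0, 0], [0, 0, 8.9], 5], [[0, 0, 0], [0, 0, 8.8], 5], [[-3.38, 4.5, 1], [0, 0, 0], 5], [[-3.38, 4.5, 1], [0, 0, 0], 5], [[-3.38, 4.5, 1], [0, 0, 0], 5], [[-3.38, 4.5, 1], [0, 0, 0], 5], [[-3.38, 4.5, 1], [0, 0, 0], 5], [[-3.38, 4.5, 1], [0, 0, 0], 5], [[0, 0, 0], [0, 0, 0], 5]]}}

```text
clock: 1.65
position: [462.0, -320.7, 170.6]
ee_rot: [0.034, 0.999, 0.0, -0.0]
contact_force: [-0.1, 0.1, 0.6]
gripper_width: 49.8
```

Run:
```python
import sys;sys.path.insert(0,'.')
from h import *
s=arm.read_state(); m=eyes.camera_model("wrist"); im=eyes.get_image("wrist")
cv2.imwrite("pics/w1.png",im[:,:,::-1]); np.savez("w1.npz",**m)
print(s['position'],R.from_quat(s['ee_rot']).as_matrix().round(4),s['contact_force'],s['joints'])
C=np.array([457.35,-323.2]);a=np.radians(-4.2);ux=np.array([np.cos(a),np.sin(a)]);uy=np.array([-ux[1],ux[0]])
pts=[np.r_[C+ux*x+uy*y,6] for x,y in [(55,38),(55,-38),(-55,-38),(-55,38)]]
print(proj(m,pts))
```

```text
[ 462.03998201 -320.73001607  170.57012178] [[-9.977e-01  6.820e-02 -9.000e-04]
 [ 6.820e-02  9.977e-01  6.000e-04]
 [ 9.000e-04  5.000e-04 -1.000e+00]] [-0.11463847  0.09485961  0.57064417] [-3.18869465e-01  3.31361735e-01 -2.35368442e-01 -3.35158327e-04
 -1.00511248e+00 -1.31997377e+00]
[[359.17221959 272.64328803]
 [278.30788086 272.08002967]
 [275.07448454 151.45792985]
 [363.63772017 152.10986263]]
```

View pics/w1.png

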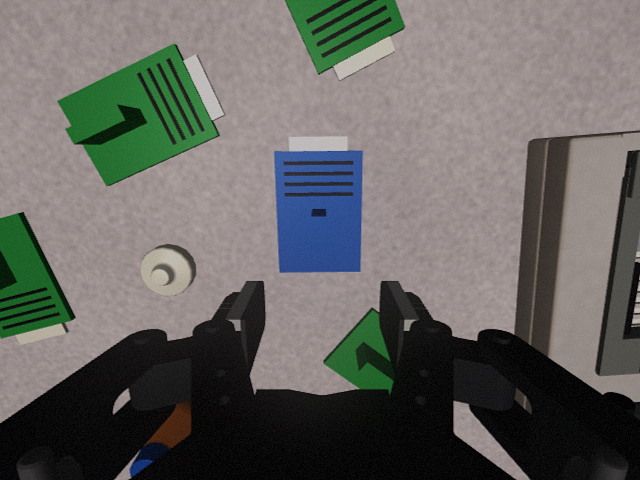

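The projected cover corners agree with the image to about 1 px: (275,151), (363,151), (360,271) and (280,271). I'll descend onto the rib.

Request:
{"op": "jog_arm", "data": {"rows": [[[-1.3, -0.3, 4], [0, 0, 0], 5], [[0, 0, 5], [0, 0, 0], 5], [[0, 0, 4], [0, 0, 0], 5], [[0, 0, 2], [0, 0, 0], 5], [[0, 0, 0.9], [0, 0, 0], 5], [[0, 0, 0], [0, 0, 0], 5]]}}

```text
clock: 2.45
position: [472.6, -328.1, 12.4]
ee_rot: [0.037, 0.999, -0.0, -0.0]
contact_force: [0.0, -0.6, 0.2]
gripper_width: 50.1
```

Run:
```python
import sys;sys.path.insert(0,'.')
from h import *
s=arm.read_state(); im=eyes.get_image("wrist")
cv2.imwrite("pics/w2.png",im[:,:,::-1]); print(s['position'],s['contact_force'])
```

```text
[ 472.61563148 -328.13004055   12.41496152] [ 0.01737427 -0.58413378  0.24994334]
```

View pics/w2.png

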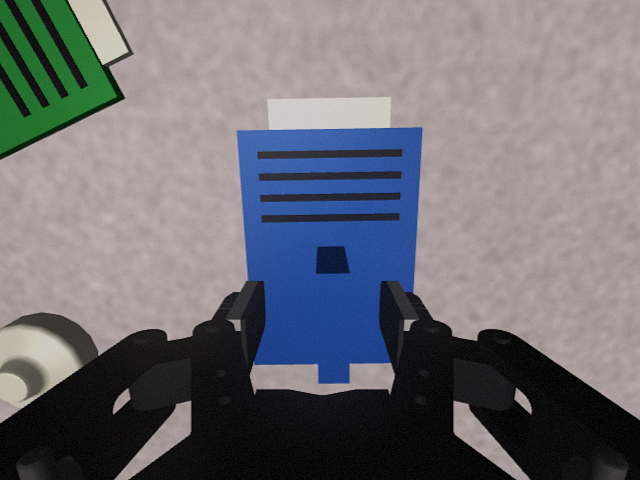

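The rib sits right of the finger centre in the image (333 against 322 px), so I'll correct sideways and then close.

Request:
{"op": "jog_arm", "data": {"rows": [[[-0.25, 0.35, 0.1], [0, 0, -0.2], 5], [[0, 0, 0], [0, 0, 0], 5], [[0, 0, 0], [0, 0, 0], 0.5], [[0, 0, 0], [0, 0, 0], 0.5], [[0, 0, 0], [0, 0, 0], 0.5], [[0, 0, 0], [0, 0, 0], 0.5]]}}

```text
clock: 3.25
position: [476.0, -324.2, 11.6]
ee_rot: [0.035, 0.999, -0.0, 0.0]
contact_force: [-0.4, 0.4, 1.8]
gripper_width: 11.4
```

Run:
```python
import sys;sys.path.insert(0,'.')
from h import *
s=arm.read_state(); m=eyes.camera_model("wrist"); im=eyes.get_image("wrist")
cv2.imwrite("pics/w3.png",im[:,:,::-1]); np.savez("w3.npz",**m);print(s['position'],s['contact_force'],s['gripper_width'],R.from_quat(s['ee_rot']).as_matrix().round(3))
```

```text
[ 475.95988216 -324.19727898   11.6409526 ] [-0.44743246  0.40686854  1.84465114] 11.351458615525269 [[-0.998  0.07   0.001]
 [ 0.07   0.998 -0.   ]
 [-0.001 -0.    -1.   ]]
```

View pics/w3.png

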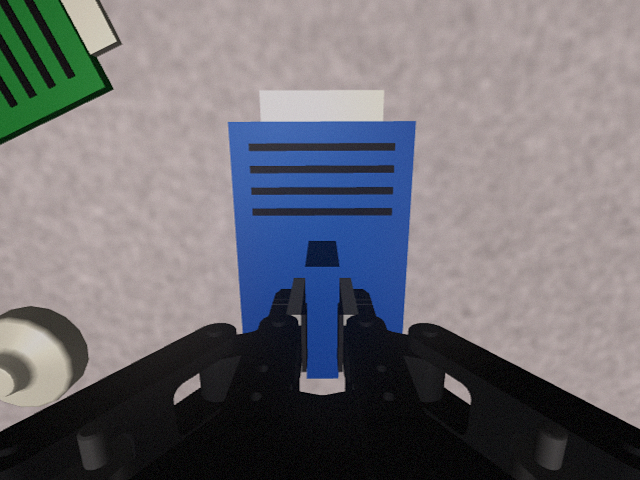

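Gripped, with an opening of 11.4 mm. Next I'll work out where the lip lies in the tool frame from this picture: lip front edge at (260,90) to (383,90), plate front corners at (228,122) and (415,121).

Run:
```python
import sys;sys.path.insert(0,'.')
from h import *
m=dict(np.load("w3.npz")); s=arm.read_state(); T=R.from_quat(s['ee_rot']).as_matrix()
for uv,z in [((260,90),4),((383,90),4),((228,122),6),((415,121),6)]:
    p=back(m,uv,z); print(p.round(1),(T.T@(p-s['position'])).round(1))
print(s['clock'])
```

```text
[ 388.  -343.3    4. ] [ 86.5 -25.2   7.6]
[ 391.3 -293.9    4. ] [86.5 24.3  7.6]
[ 399.4 -357.4    6. ] [ 74.1 -38.4   5.6]
[ 404.2 -281.6    6. ] [74.6 37.5  5.6]
3.3
```

Request:
{"op": "jog_arm", "data": {"rows": [[[0, 0, -3], [0, 0, 0], 0.5], [[0, 0, -6], [0, 0, 0], 0.5], [[0, 0, -6], [0, 0, -4], 0.5], [[-1.5, 5.5, 0], [0, 0, 0], 0.5], [[-1.5, 5.5, 0], [0, 0, 0], 0.5], [[-1.5, 5.5, 0], [0, 0, 0], 0.5], [[-1.5, 5.5, 0], [0, 0, 0], 0.5], [[-1.4, 5.6, 0], [0, 0, 0], 0.5], [[0, 0, 0], [0, 0, 0], 0.5], [[0, 0, 0], [0, 0, 0], 0.5]]}}

```text
clock: 4.55
position: [549.0, -47.9, 160.6]
ee_rot: [-0.0, 1.0, -0.0, -0.001]
contact_force: [-0.4, -0.6, -1.9]
gripper_width: 11.2
```

Run:
```python
import sys;sys.path.insert(0,'.')
from h import *
s=arm.read_state(); m=eyes.camera_model("wrist"); im=eyes.get_image("wrist")
cv2.imwrite("pics/w4.png",im[:,:,::-1]); np.savez("w4.npz",**m);print(s['position'],s['contact_force'],s['gripper_width'],R.from_quat(s['ee_rot']).as_matrix().round(4))
```

```text
[549.04386125 -47.90580129 160.56436881] [-0.42149191 -0.56728634 -1.89629853] 11.216637126377352 [[-1.0e+00 -3.0e-04 -1.8e-03]
 [-3.0e-04  1.0e+00 -0.0e+00]
 [ 1.8e-03 -0.0e+00 -1.0e+00]]
```

View pics/w4.png

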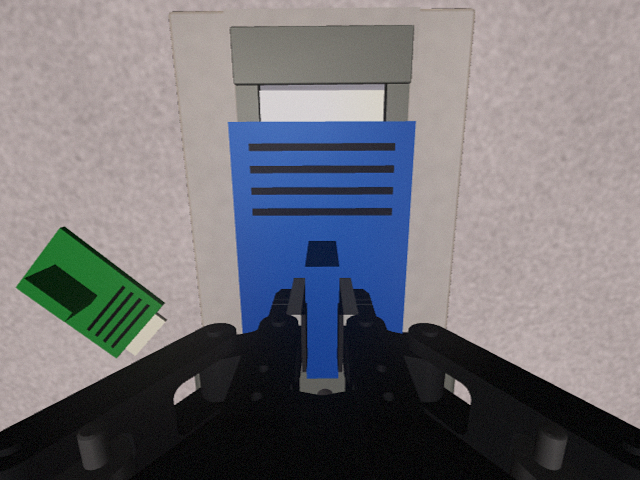

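The cover hasn't slipped. The bridge's front edge is at row 26 (columns 231-413), its back edge is near row 83, and the housing front is near row 11.

Run:
```python
import sys;sys.path.insert(0,'.')
from h import *
m=dict(np.load("w4.npz"))
im=cv2.imread("pics/w4.png")
cv2.imwrite("pics/w4z.png",cv2.resize(im[0:130,160:490],None,fx=2.4,fy=2.4,interpolation=cv2.INTER_CUBIC))
for n,uv,z in [("bFL",(231,26),71),("bFR",(413,26),71),("bBL",(232,83),71),("bBR",(413,83),71),("hFL",(172,12),62),("hFR",(473,10),62),("lipL",(260,90),153),("lipR",(383,90),153)]:
    print(n,back(m,uv,z).round(1))
g=im[...,1].astype(int); print(g[0:130:1,245][:110]); print(g[0:40,200])
```

```text
bFL [ 415.4 -102.6   71. ]
bFR [415.2   5.7  71. ]
bBL [ 446.8 -104.1   71. ]
bBR [446.6   7.9  71. ]
hFL [ 405.2 -140.4   62. ]
hFR [403.8  43.9  62. ]
lipL [462.5 -73.2 153. ]
lipR [462.4 -23.7 153. ]
[168 168 168 165 162 168 171 167 170 161 163 160 163 162 168 162 164 163
 163 164 160 163 164 165 160 159 111 103 118 121 123 120 126 123 124 118
 124 125 125 122 119 123 125 125 126 125 124 121 126 123 125 129 130 130
 130 128 128 125 128 127 128 130 131 130 128 131 130 131 133 130 132 128
 130 133 134 133 131 134 133 133 135 135 133  92  52  93 136 137 135 130
 139 139 135 137 137 136 139 137 135 137 134 137 135 137 136 138 138 136
 141 139]
[167 160 162 162 154 156 158 160 154 161 158 121 144 154 155 164 164 161
 162 162 164 161 160 162 164 163 160 159 163 162 160 164 166 167 164 164
 162 166 164 163]
```

View pics/w4z.png

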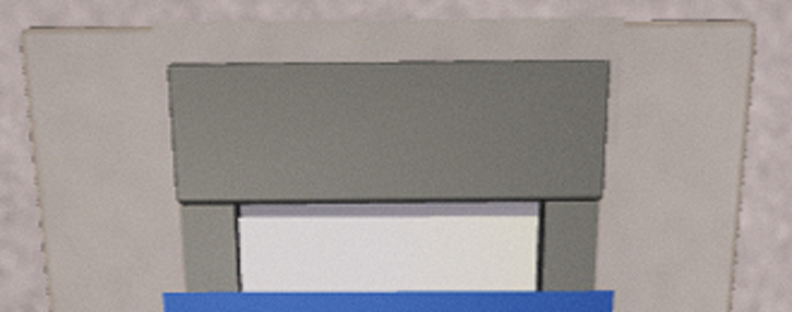

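Request:
{"op": "jog_arm", "data": {"rows": [[[0, 0, 0], [0, -7.5, 0], 0.5], [[0, 0, 0], [0, -7.5, 0], 0.5], [[0.777, 0, 2.898], [0, 0, 0], 0.5], [[0.777, 0, 2.898], [0, 0, 0], 0.5], [[0, 0, 0], [0, 0, 0], 0.5], [[0, 0, 0], [0, 0, 0], 0.5]]}}

```text
clock: 5.35
position: [550.4, -48.8, 102.3]
ee_rot: [0.001, 0.991, -0.0, 0.131]
contact_force: [0.2, -0.3, -0.7]
gripper_width: 11.5
```

Run:
```python
import sys;sys.path.insert(0,'.')
from h import *
s=arm.read_state(); T=R.from_quat(s['ee_rot']).as_matrix()
print(s['clock'],s['position'],s['contact_force'],s['wrist_torque'],s['gripper_width'],R.from_quat(s['ee_rot']).as_matrix().round(3))
print("lip",s['position']+T@[86,-.4,11.6])
im=eyes.get_image("wrist"); cv2.imwrite("pics/w5.png",im[:,:,::-1])
im=eyes.get_image("side"); cv2.imwrite("pics/s5.png",cv2.resize(im[180:330,240:460,::-1],None,fx=3.5,fy=3.5,interpolation=cv2.INTER_CUBIC))
```

```text
5.35 [550.4389344  -48.83526012 102.30351443] [ 0.15900978 -0.25898769 -0.71344815] [-0.03405754  0.57106725  0.01542498] 11.462004962494758 [[-0.966  0.001  0.26 ]
 [ 0.001  1.    -0.   ]
 [-0.26  -0.    -0.966]]
lip [470.42230203 -49.14144682  68.7183273 ]
```

View pics/w5.png

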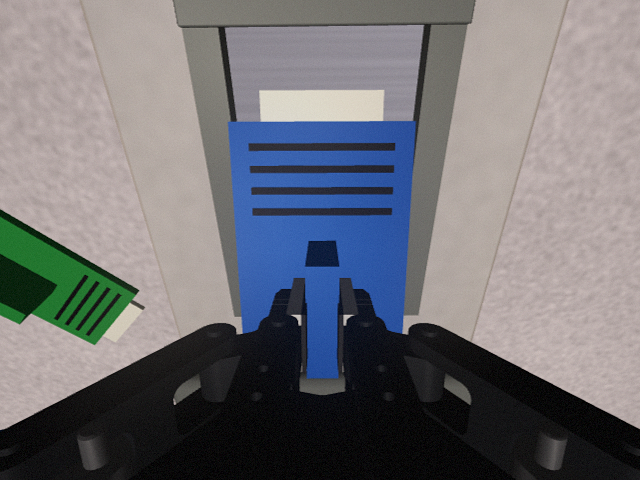

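View pics/s5.png

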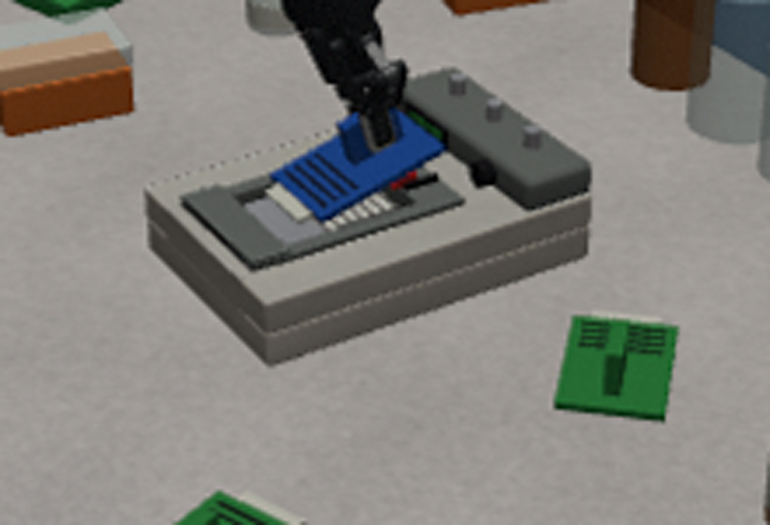

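The tilted lip points at the bay, with the opening at columns 226-424 and the lip at 260-384, so it sits about 1 mm right of the middle. I'll correct that and lower to the sill.

Request:
{"op": "jog_arm", "data": {"rows": [[[0.129, 0.08, 0.483], [0, 0, 0], 0.5], [[0.129, 0, 0.483], [0, 0, 0], 0.5], [[0, 0, 0], [0, 0, 0], 0.5], [[0, 0, 0], [0, 0, 0], 0.5]]}}

```text
clock: 5.95
position: [549.7, -47.2, 91.3]
ee_rot: [-0.0, 0.991, -0.0, 0.13]
contact_force: [0.3, -0.2, -1.2]
gripper_width: 10.9
```

Request:
{"op": "jog_arm", "data": {"rows": [[[0.026, 0, 0.097], [0, 0, 0], 0.5], [[0, 0, 0], [0, 0, 0], 0.5]]}}

```text
clock: 6.2
position: [549.7, -47.3, 90.3]
ee_rot: [0.0, 0.991, -0.0, 0.13]
contact_force: [0.6, -0.2, -2.0]
gripper_width: 11.2
```

Request:
{"op": "jog_arm", "data": {"rows": [[[0.026, 0, 0.097], [0, 0, 0], 0.5], [[0, 0, 0], [0, 0, 0], 0.5]]}}

```text
clock: 6.45
position: [549.6, -47.3, 89.2]
ee_rot: [0.0, 0.991, -0.0, 0.13]
contact_force: [0.2, 0.3, -1.8]
gripper_width: 10.9
```

Request:
{"op": "jog_arm", "data": {"rows": [[[0.483, 0, -0.1295], [0, 0, 0], 0.5], [[0.483, 0, -0.1295], [0, 0, 0], 0.5], [[0.483, 0, -0.1295], [0, 0, 0], 0.5], [[0.483, 0, -0.1295], [0, 0, 0], 0.5], [[0, 0, 0], [0, 0, 0], 0.5]]}}

```text
clock: 7.08
position: [529.1, -47.4, 89.3]
ee_rot: [0.0, 0.991, -0.0, 0.13]
contact_force: [-0.3, 0.5, -1.8]
gripper_width: 11.1
```

Request:
{"op": "jog_arm", "data": {"rows": [[[0.29, 0, -0.0777], [0, 0, 0], 0.5], [[0.29, 0, -0.0777], [0, 0, 0], 0.5], [[0, 0, 0], [0, 0, 0], 0.5]]}}

```text
clock: 7.45
position: [523.4, -47.4, 89.2]
ee_rot: [0.0, 0.991, -0.0, 0.13]
contact_force: [0.5, 0.2, -1.5]
gripper_width: 10.8
```

Run:
```python
import sys;sys.path.insert(0,'.')
from h import *
s=arm.read_state(); T=R.from_quat(s['ee_rot']).as_matrix()
print(s['clock'],s['position'],s['contact_force'],s['wrist_torque'],s['gripper_width'])
print("lip",s['position']+T@[86,-.4,11.6])
im=eyes.get_image("wrist"); cv2.imwrite("pics/w6.png",im[:,:,::-1])
```

```text
7.45 [523.40634967 -47.35565673  89.2453834 ] [ 0.529977    0.15195987 -1.4659393 ] [0.03647506 0.59332411 0.02719065] 10.849558131570092
lip [443.33043333 -47.74557258  55.8026624 ]
```

View pics/w6.png

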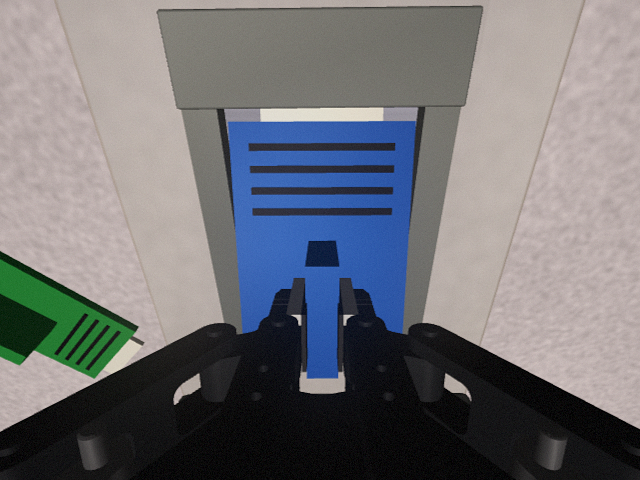

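The lip is under the bridge (its front is hidden behind the edge at row 107) and roughly centred. Now I'll feel for the stop in 1 mm steps.

Request:
{"op": "jog_arm", "data": {"rows": [[[0.193, 0, -0.052], [0, 0, 0], 0.5], [[0, 0, 0], [0, 0, 0], 0.5]]}}

```text
clock: 7.75
position: [521.5, -47.4, 89.3]
ee_rot: [0.0, 0.991, -0.0, 0.13]
contact_force: [0.2, -0.3, -1.9]
gripper_width: 11.0
```

Request:
{"op": "jog_arm", "data": {"rows": [[[0.097, 0, -0.026], [0, 0, 0], 0.5], [[0, 0, 0], [0, 0, 0], 0.5]]}}

```text
clock: 8.0
position: [520.6, -47.3, 89.3]
ee_rot: [0.0, 0.991, -0.0, 0.13]
contact_force: [-0.9, 0.8, -1.4]
gripper_width: 10.6
```

Request:
{"op": "jog_arm", "data": {"rows": [[[0.097, 0, -0.026], [0, 0, 0], 0.5], [[0, 0, 0], [0, 0, 0], 0.5]]}}

```text
clock: 8.25
position: [519.6, -47.3, 89.3]
ee_rot: [0.0, 0.991, -0.0, 0.13]
contact_force: [0.8, 0.3, -1.1]
gripper_width: 11.0
```

Lip at about 439.5 and still free.

Request:
{"op": "jog_arm", "data": {"rows": [[[0.097, 0, -0.026], [0, 0, 0], 0.5], [[0, 0, 0], [0, 0, 0], 0.5]]}}

```text
clock: 8.5
position: [519.2, -47.2, 89.6]
ee_rot: [-0.0, 0.991, 0.0, 0.131]
contact_force: [0.7, -0.6, -2.0]
gripper_width: 11.1
```

Request:
{"op": "jog_arm", "data": {"rows": [[[0.058, 0, -0.016], [0, 0, 0], 0.5], [[0, 0, 0], [0, 0, 0], 0.5]]}}

```text
clock: 8.75
position: [519.0, -47.1, 89.8]
ee_rot: [-0.0, 0.991, 0.0, 0.132]
contact_force: [3.6, -0.5, -2.7]
gripper_width: 11.0
```

Request:
{"op": "jog_arm", "data": {"rows": [[[0.058, 0, -0.016], [0, 0, 0], 0.5], [[0, 0, 0], [0, 0, 0], 0.5]]}}

```text
clock: 9.0
position: [518.8, -46.9, 90.0]
ee_rot: [-0.0, 0.991, 0.0, 0.132]
contact_force: [5.3, -1.5, -2.8]
gripper_width: 10.5
```

Contact with the stop at lip x≈438.7, where the images predicted 438-439.5. I'll start swinging down about the lip while keeping that light push.

Request:
{"op": "jog_arm", "data": {"rows": [[[-0.035, -0.02, 0.39], [0, 2.5, 0], 0.5], [[0, 0, 0], [0, 0, 0], 0.5]]}}

```text
clock: 9.25
position: [520.4, -47.1, 86.2]
ee_rot: [0.0, 0.994, 0.0, 0.11]
contact_force: [3.4, 1.3, -0.5]
gripper_width: 10.6
```

Request:
{"op": "jog_arm", "data": {"rows": [[[-0.04, -0.01, 0.39], [0, 2.5, 0], 0.5], [[0, 0, 0], [0, 0, 0], 0.5]]}}

```text
clock: 9.5
position: [521.4, -47.2, 82.4]
ee_rot: [0.0, 0.996, 0.0, 0.089]
contact_force: [4.7, 1.8, 0.7]
gripper_width: 10.9
```

Run:
```python
import sys;sys.path.insert(0,'.')
from h import *
s=arm.read_state(); T=R.from_quat(s['ee_rot']).as_matrix()
print(s['clock'],s['position'],s['contact_force'],s['wrist_torque'],s['gripper_width'],np.degrees(np.arcsin(T[0,2])))
print("lip",s['position']+T@[86,-.4,11.6],"back",s['position']+T@[-36,0,11.6])
im=eyes.get_image("wrist"); cv2.imwrite("pics/w7.png",im[:,:,::-1])
```

```text
9.5 [521.43913965 -47.1934369   82.4231189 ] [4.74930608 1.77977992 0.66981847] [ 0.349403   -0.97544704  0.04054224] 10.879789668225591 10.173613708610148
lip [438.84012371 -47.55287039  55.81497403] back [558.92203716 -47.2014145   77.36423255]
```

View pics/w7.png

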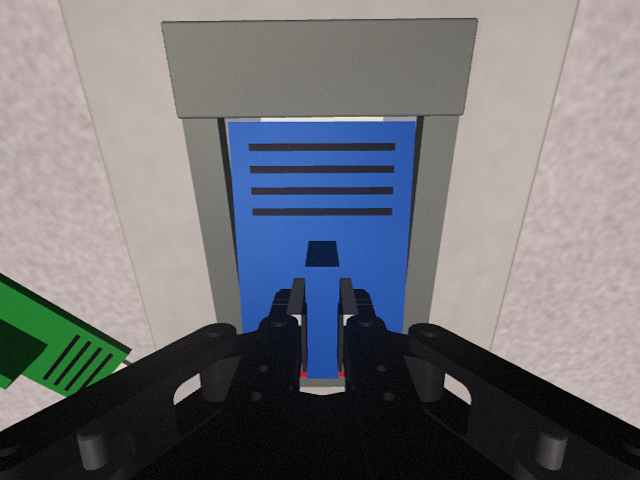

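Everything is consistent: the lip is held at 438.8, the back edge is at z=77, and the red latch shows just behind the rib. I'll continue down onto the ramp.

Request:
{"op": "jog_arm", "data": {"rows": [[[-0.01, -0.02, 0.38], [0, 2.5, 0], 0.5], [[0, 0, 0], [0, 0, 0], 0.5]]}}

```text
clock: 9.8
position: [522.4, -47.4, 78.8]
ee_rot: [-0.0, 0.998, 0.0, 0.067]
contact_force: [5.5, 1.8, 0.7]
gripper_width: 10.8
```

```bash
cat > st.py <<'E'
import sys;sys.path.insert(0,'.')
from h import *
s=arm.read_state(); T=R.from_quat(s['ee_rot']).as_matrix()
print(s['clock'],s['position'].round(2),s['contact_force'].round(1),s['wrist_torque'].round(2),s['gripper_width'],np.degrees(np.arcsin(T[0,2])))
print("lip",s['position']+T@[86,-.4,11.6],"back",s['position']+T@[-36,0,11.6])
E
python3 st.py
```

```text
9.8 [522.36 -47.42  78.82] [5.5 1.8 0.7] [ 0.38 -1.31  0.07] 10.751855905525284 7.71582327532546
lip [438.6980423  -47.81862701  55.77850697] back [559.59341419 -47.40900367  72.15841123]
```

Request:
{"op": "jog_arm", "data": {"rows": [[[-0.015, 0, 0.188], [0, 1.25, 0], 0.5], [[0, 0, 0], [0, 0, 0], 0.5]]}}

```text
clock: 10.05
position: [522.7, -47.4, 77.2]
ee_rot: [-0.0, 0.998, 0.0, 0.057]
contact_force: [6.1, 1.4, 1.7]
gripper_width: 10.9
```

```bash
python3 st.py
```

```text
10.05 [522.69 -47.44  77.21] [6.1 1.4 1.7] [ 0.45 -1.48  0.1 ] 10.937279291071956 6.4994524762535555
lip [438.55139964 -47.85676638  55.94918472] back [559.76714662 -47.41991081  69.75903058]
```

Light contact now. I'll release, back off and look.

Request:
{"op": "jog_arm", "data": {"rows": [[[0, 0, 0], [0, 0, 0], 2.5], [[0, 0, 0], [0, 0, 0], 3], [[0, 0, 0], [0, 0, 0], 3], [[0, 0, -3], [0, 0, 0], 3], [[0, 0, -4], [0, 0, 0], 3], [[0, 0, 0], [0, 0, 0], 3]]}}

```text
clock: 10.8
position: [514.8, -47.6, 148.9]
ee_rot: [-0.0, 0.998, 0.0, 0.057]
contact_force: [0.0, 0.1, -0.7]
gripper_width: 30.3
```

```bash
python3 st.py
python3 - <<'E'
import sys;sys.path.insert(0,'.')
from h import *
m=eyes.camera_model("wrist"); np.savez("w8.npz",**m)
im=eyes.get_image("wrist"); cv2.imwrite("pics/w8.png",im[:,:,::-1])
im=eyes.get_image("side"); cv2.imwrite("pics/s8.png",cv2.resize(im[180:330,240:460,::-1],None,fx=3.5,fy=3.5,interpolation=cv2.INTER_CUBIC))
E
```

```text
10.8 [514.84 -47.64 148.86] [ 0.   0.1 -0.7] [ 0.01  0.29 -0.03] 30.31882173994621 6.581038900041881
lip [430.73287106 -48.02557965 127.47593584] back [551.92893953 -47.62534637 141.45852497]
```

View pics/w8.png

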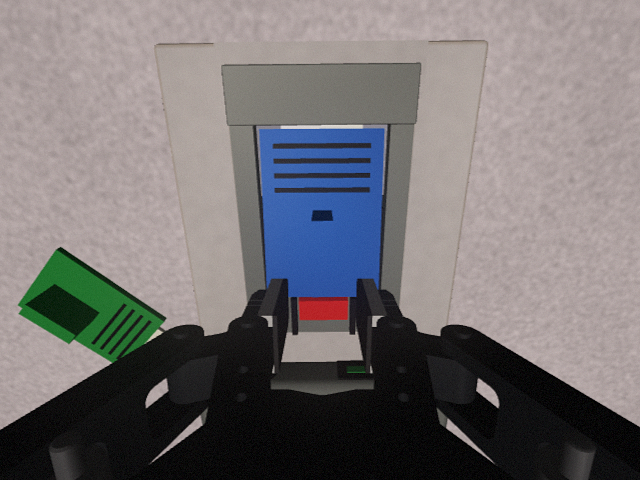

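View pics/s8.png

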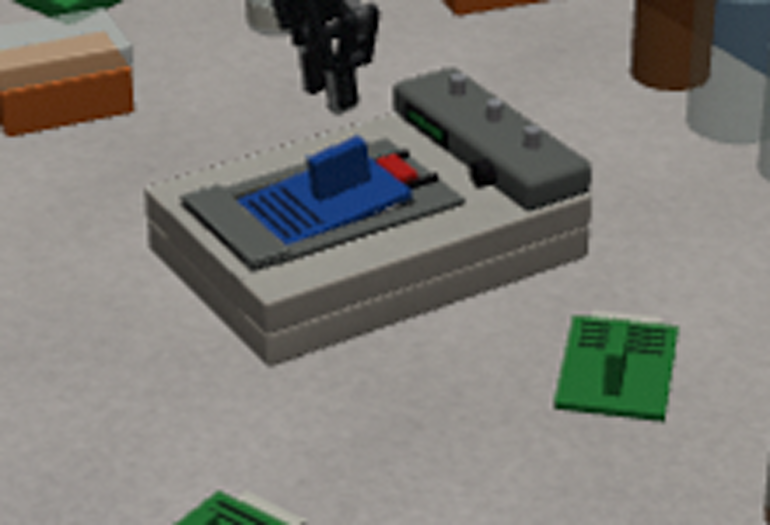

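The cover rests on the latch ramp with its lip under the bridge. I'll shut the fingers, stand the tool upright and go above the back end of the rib.

Request:
{"op": "jog_arm", "data": {"rows": [[[0, 0, 0], [0, 6.6, 0], 0], [[-2.35, 0, 0], [0, 0, 0], 0], [[0, 0, 0], [0, 0, 0], 0], [[0, 0, 2.5], [0, 0, 0], 0], [[0, 0, 1], [0, 0, 0], 0], [[0, 0, 0], [0, 0, 0], 0]]}}

```text
clock: 11.65
position: [535.7, -48.0, 109.8]
ee_rot: [0.0, 1.0, -0.0, -0.004]
contact_force: [0.4, -0.1, -0.5]
gripper_width: -0.3
```

```bash
python3 st.py
python3 - <<'E'
import sys;sys.path.insert(0,'.')
from h import *
m=dict(np.load("w8.npz"))
print("bridge edge",back(m,(322,124),71),"plate front",back(m,(322,128),62.8),"plate back top",back(m,(322,297),77),"lat",back(m,(322,320),75))
im=eyes.get_image("wrist"); cv2.imwrite("pics/w9.png",im[:,:,::-1])
E
```

```text
11.65 [535.74 -48.02 109.84] [ 0.4 -0.1 -0.5] [-0.03  0.02 -0.  ] -0.26676937789098865 -0.5142538451116296
lip [449.64331989 -48.42452647  99.01330838] back [571.63843343 -48.0337588   97.91805881]
bridge edge [446.52997714 -47.85654509  71.        ] plate front [449.33309797 -47.85063381  62.8       ] plate back top [558.82028622 -47.59774926  77.        ] lat [578.87219276 -47.55173755  75.        ]
```

View pics/w9.png

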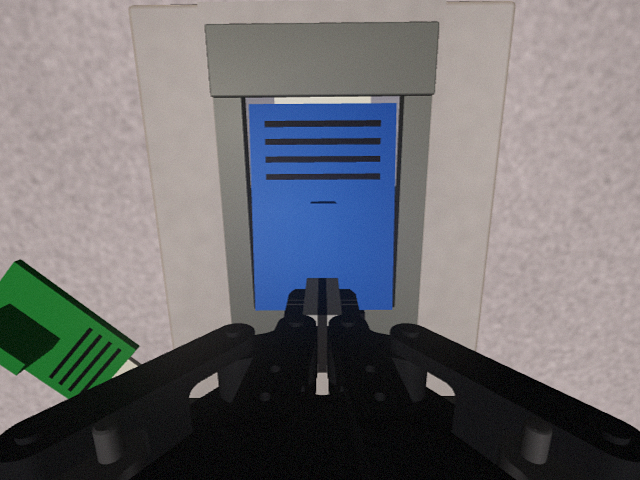

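The plate front is 2.8 mm behind the bridge edge (3 mm when home), so the lip is home. Now I'll press gently in small steps.

Request:
{"op": "jog_arm", "data": {"rows": [[[-0.25, 0, 0.2], [0, -0.5, 0], 0], [[0, 0, 0.1], [0, 0, 0], 0], [[0, 0, 0], [0, 0, 0], 0]]}}

```text
clock: 12.08
position: [539.4, -47.8, 108.0]
ee_rot: [0.0, 1.0, 0.0, 0.002]
contact_force: [0.4, -0.0, 0.1]
gripper_width: 0.0
```

Request:
{"op": "jog_arm", "data": {"rows": [[[0, 0, 0.2], [0, 0, 0], 0], [[0, 0, 0], [0, 0, 0], 0]]}}

```text
clock: 12.32
position: [540.1, -47.7, 106.3]
ee_rot: [-0.0, 1.0, 0.0, 0.002]
contact_force: [0.5, 0.4, 3.4]
gripper_width: -0.0
```

Request:
{"op": "jog_arm", "data": {"rows": [[[0, 0, 0.2], [0, 0, 0], 0], [[0, 0, 0], [0, 0, 0], 0]]}}

```text
clock: 12.58
position: [539.0, -47.8, 103.3]
ee_rot: [0.0, 1.0, 0.0, 0.001]
contact_force: [1.2, -0.1, 1.3]
gripper_width: -0.2
```

Request:
{"op": "jog_arm", "data": {"rows": [[[0, 0, 0.1], [0, 0, 0], 0], [[0, 0, 0], [0, 0, 0], 0]]}}

```text
clock: 12.82
position: [539.5, -47.8, 102.8]
ee_rot: [0.0, 1.0, -0.0, 0.001]
contact_force: [-0.2, 0.3, 1.9]
gripper_width: 0.0
```

Request:
{"op": "jog_arm", "data": {"rows": [[[0, 0, 0.1], [0, 0, 0], 0], [[0, 0, 0], [0, 0, 0], 0]]}}

```text
clock: 13.08
position: [540.0, -47.7, 102.2]
ee_rot: [-0.0, 1.0, 0.0, 0.002]
contact_force: [2.1, -0.7, 4.0]
gripper_width: 0.1
```

Request:
{"op": "jog_arm", "data": {"rows": [[[0, 0, 0.1], [0, 0, 0], 0], [[0, 0, 0], [0, 0, 0], 0]]}}

```text
clock: 13.32
position: [540.7, -47.7, 101.5]
ee_rot: [-0.0, 1.0, 0.0, 0.003]
contact_force: [1.6, 0.2, 5.4]
gripper_width: -0.4
```

Request:
{"op": "jog_arm", "data": {"rows": [[[0, 0, 0.15], [0, 0, 0], 0], [[0, 0, 0], [0, 0, 0], 0]]}}

```text
clock: 13.58
position: [540.9, -47.7, 100.1]
ee_rot: [-0.0, 1.0, 0.0, 0.003]
contact_force: [1.8, 0.3, 4.6]
gripper_width: -0.4
```

Request:
{"op": "jog_arm", "data": {"rows": [[[0, 0, 0.15], [0, 0, 0], 0], [[0, 0, 0], [0, 0, 0], 0]]}}

```text
clock: 13.82
position: [540.9, -47.7, 100.0]
ee_rot: [-0.001, 1.0, -0.0, 0.003]
contact_force: [-0.9, 0.9, 13.2]
gripper_width: 0.3
```

Request:
{"op": "jog_arm", "data": {"rows": [[[0, 0, 0.15], [0, 0, 0], 0], [[0, 0, 0], [0, 0, 0], 0]]}}

```text
clock: 14.08
position: [541.0, -47.7, 99.9]
ee_rot: [-0.001, 1.0, -0.0, 0.003]
contact_force: [-4.1, 1.3, 20.6]
gripper_width: -0.1
```

Run:
```python
import sys;sys.path.insert(0,'.')
from h import *
im=eyes.get_image("wrist"); cv2.imwrite("pics/w10.png",im[:,:,::-1])
im=eyes.get_image("side"); cv2.imwrite("pics/s10.png",cv2.resize(im[180:330,240:460,::-1],None,fx=3.5,fy=3.5,interpolation=cv2.INTER_CUBIC))
```

```text
(no output)
```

View pics/s10.png

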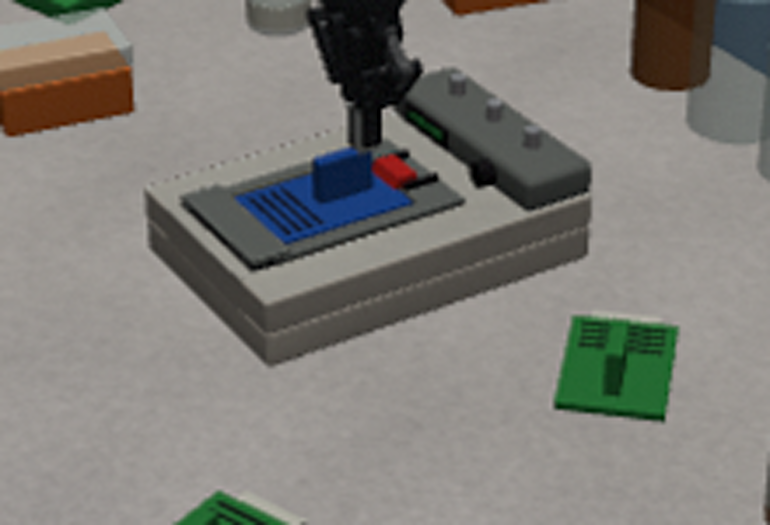

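View pics/w10.png

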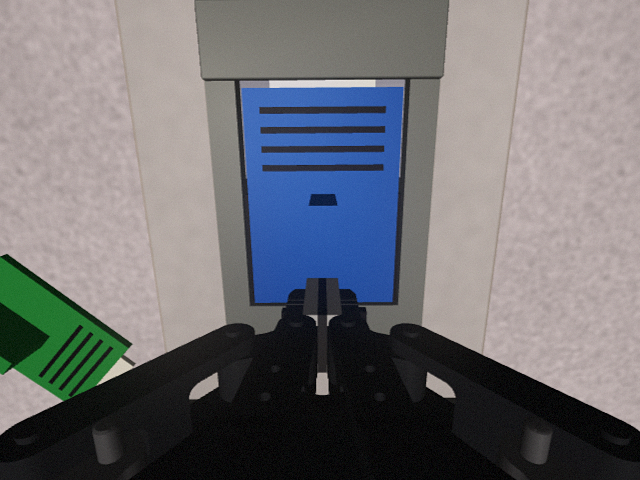

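The tool bottomed hard at z=100.0, exactly the closed rib height, and the cover looks flat. I'll lift clear and check.

Request:
{"op": "jog_arm", "data": {"rows": [[[0, 0, -1], [0, 0, 0], 0], [[0, 0, -5], [0, 0, 0], 0], [[3, 0, -5], [0, 0, 0], 0], [[4, 0, -3], [0, 0, 0], 0], [[0, 0, 0], [0, 0, 0], 0], [[0, 0, 0], [0, 0, 0], 0]]}}

```text
clock: 14.92
position: [468.4, -47.8, 235.0]
ee_rot: [0.0, 1.0, 0.0, 0.0]
contact_force: [0.9, 0.5, 0.3]
gripper_width: -0.1
```

```bash
python3 st.py
python3 - <<'E'
import sys;sys.path.insert(0,'.')
from h import *
m=eyes.camera_model("wrist"); np.savez("w11.npz",**m)
im=eyes.get_image("wrist"); cv2.imwrite("pics/w11.png",im[:,:,::-1])
im=eyes.get_image("side"); cv2.imwrite("pics/s11.png",cv2.resize(im[180:330,240:460,::-1],None,fx=3.5,fy=3.5,interpolation=cv2.INTER_CUBIC))
E
```

```text
14.925 [468.35 -47.81 235.03] [0.9 0.5 0.3] [-0.05 -0.08  0.02] -0.12759181335197192 0.024860068516069606
lip [382.35856339 -48.16692487 223.39232391] back [504.35873007 -47.8255703  223.44531037]
```

View pics/w11.png

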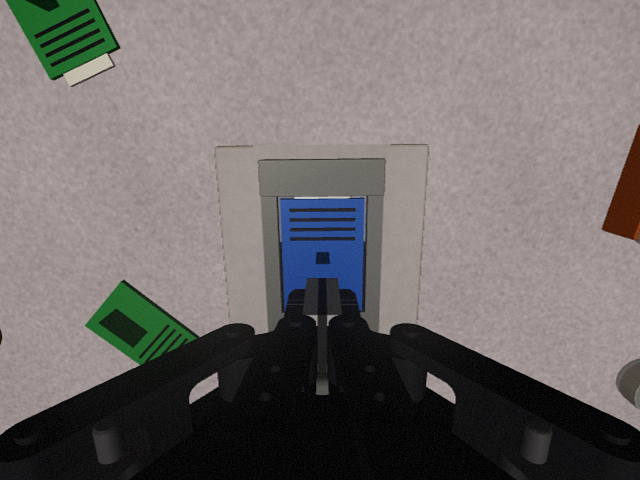

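View pics/s11.png

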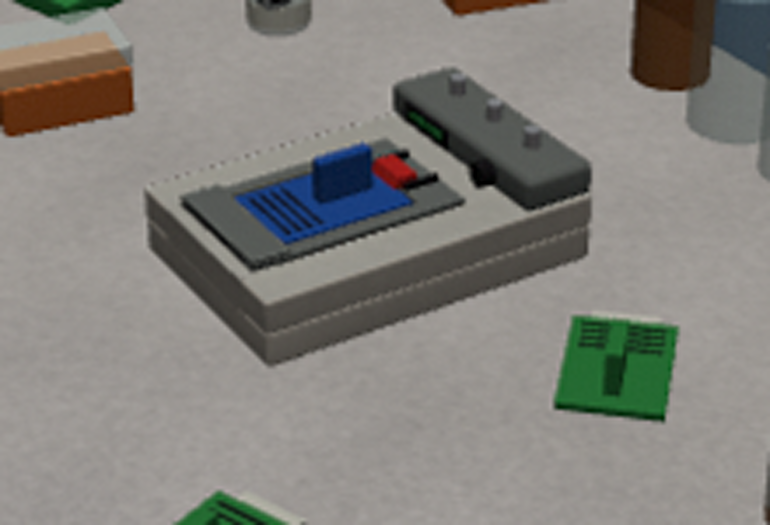

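Cover flat, latch red at the back edge, tool clear. As a numeric check, I'll project the closed-cover model into the side view.

Run:
```python
import sys;sys.path.insert(0,'.')
from h import *
im=eyes.get_image("side")[...,::-1].copy(); m=eyes.camera_model("side")
S=4;big=cv2.resize(im[180:320,260:450],None,fx=S,fy=S,interpolation=cv2.INTER_CUBIC)
fx,fy=505.5,-48.0
def d(P,c):
    q=proj(m,[(fx+a,fy+b,z) for a,b,z in P]); q=((q-[260,180]+.5)*S).astype(int); cv2.polylines(big,[q.reshape(-1,1,2)],True,c,1)
d([(55,38,66),(55,-38,66),(-55,-38,66),(-55,38,66)],(0,255,255))
d([(40,6,100),(40,-6,100),(-5,-6,100),(-5,6,100)],(0,255,255))
d([(51.5,17,75),(51.5,-17,75),(72,-17,75),(72,17,75)],(255,255,255))
cv2.imwrite("pics/s12.png",big)
top=eyes.get_image("top"); cv2.imwrite("pics/t12.png",top[:,:,::-1]); print(arm.read_state()['clock'])
```

```text
15.125
```

View pics/s12.png

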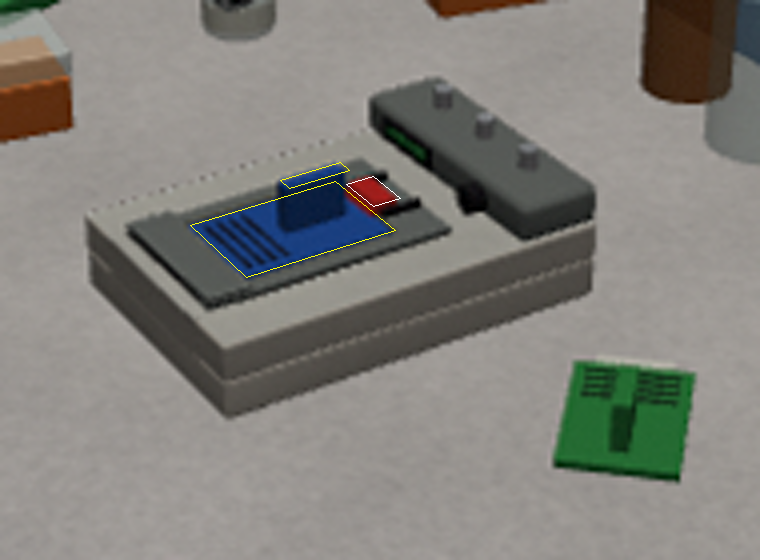

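View pics/t12.png

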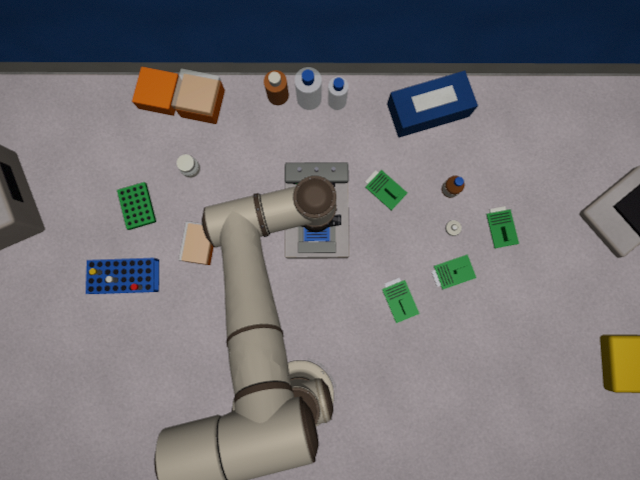

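The closed-cover outline lies on the plate in the side view, at (190-395, 182-277). The latch outline fits its resting place, and the rib top sits within about 1 px of the model. In the top view everything else is where it was.

```bash
python3 -c "
from bench import arm
print(arm.read_state()['contact_force']); print(arm.job_done())"
```

```text
[-0.14420577 -0.69040379 -0.57046298]
the job is handed in; nothing more can be done
None
```

The blue cover is back on the pump's filter bay, lying flat with the red latch over its back edge. I handed the job in at about 15 s with the tool clear.

- **How it went:** I gripped the cover by its rib and tilted it 15°. I slid the lip under the bridge until it met the stop at world x ≈ 438.7 mm, which puts the bay frame about 8 mm forward of nominal. Then I swung the back down onto the ramp, let go, and pressed the back end of the rib with the fingers shut.
- **Forces:** The highest readings were about 6 N while hooking and about 21 N at the final press. I only read the force at the end of each move, so a short peak in between could have been missed.
- **Checks that passed:**
  - The press ended hard at z = 100.0 mm, the height of the rib top when the cover is closed.
  - After I lifted away, the cover stayed flat, and the closed-cover and latch outlines matched the side picture to about 1 px.
  - The other things on the bench looked unmoved in the top picture.
- **Not fully confirmed:** I never saw the latch snap as a force peak; just before the cover seated I read about 5 N, below the stated 8–16 N. That the latch closed rests on the final height and the pictures.

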